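# Seat a bearing in the bench gauge and close the jaw on it

### The arm

A 6-joint arm with a two-finger parallel gripper is mounted at the origin on the work surface. World frame = base frame: x ahead of the robot, y to its left, z up, the work surface at z = 0. Lengths are in m, angles in rad, forces in N, time in s.
With the tool pointing down it reaches from about 0.275 to 0.825 m from the base axis. Payload 5.2 kg.
Tool frame: the origin (TCP) lies at the very end of the fingers, on their centre line; the grasp point (between the pads) lies 19 mm behind it; z points along the fingers, y is the line along which they close (so a half turn about z gives the same grasp; the last joint's range is limited). The gripper opens to 93 mm and grips with 3 to 60 N. Pads are 15 mm wide; open, the fingers measure 128 mm over their backs; the gripper's body (75 mm by 188 mm) begins 65 mm behind the grasp point.
Start: joints at [-1.406, 0.259, 1.535, -0, 1.348, -0.203], TCP at [0.198, -0.513, 0.219] pointing down, gripper open.
Joint ranges: [-3.14, 3.14], [-0.91, 2.08], [0.19, 2.58], [-1.22, 4.36], [0.22, 2.71], [-3.12, 3.12]. Speed limits (rad/s): [2.57, 2.57, 3.14, 3.14, 3.14, 3.14].

### API

Orientations are given as [roll, pitch, yaw] about the fixed x, y, z axes, in that order (R = Rz(yaw) Ry(pitch) Rx(roll)).
In Python, from bench import get_obs, eyes, workorder gives the robot as it stands.
- The arm moves only by the tool drive_tool, never from a script. Its argument "rows" is a list of rows, each a list of 7 numbers: the turn, a rotation vector about the tool's x, y, z in units of 8 degrees (1.0 is 8 degrees), then the shift along the tool's x, y, z in units of 40 mm (1.0 is 40 mm), then the opening, from 0 (shut) to 1 (fully open). A call has 1 to 5 rows; each row shifts and turns the commanded pose from where the row before left it, along the tool's axes as they then stand; what a row does not reach is not made up. A row lasts 1/10 s, in which the tool goes at most 50 mm and 8.59 degrees, less where a joint would pass 70% of its speed; a pose out of reach is approached as far as the arm can. A call is refused whole if a number of a shift passes 1 or a number of a turn 1, either way. A call with a gripper value outside its range is refused whole. The fingers move at their own pace and stop on an object; the grip force is fixed at half the most. Time passes only in rows, so rows that do not move let the fingers close. It gives the time, the measured TCP pose, the force, the opening and the grip force at its end, in the units of the state.
- get_obs(): the state, without advancing time (a new reading comes with each control period).
- eyes.read_camera(name): name is "scene" or "top"; returns (picture, depth): 420x560x3 uint8, blue, green, red; 420x560 float32, m along the optical axis (not along the pixel's ray), 0 where there is no reading.
- eyes.camera_params(name): a dict with "camera_matrix" (3x3 intrinsics, pixels), "position" and "rotation" of the camera in the world. Camera axes: x right, y down, z forward; pixel columns grow to the right and rows downward; lengths in m; the calibration is good to about 2 mm. A picture is of the moment at which its call begins. camera_params takes no time and is no camera call.
- workorder.sign_off(): hands the job in; it is judged then, once.
The state is a dict: "time": time; "joint_pos": joint angles; "joint_vel": joint speeds; "effort": joint torques, N m; "tcp_pos": TCP position; "ee_rot": TCP orientation; "ft_force": force on the tool from outside, world axes, zero at the start; "moment": the same for the moment, N m; "opening": finger opening in m; "grip_force": force on a finger pad.
Only numpy, scipy, OpenCV 4.12 (cv2) and the standard library are available. Lean on these libraries where they do the work, as an engineer would, in place of code of your own. Each camera call takes 0.05 s, during which the arm holds its last target. There are 200 camera calls.

### The job

Of the two ball bearings that lie loose between the robot and the measuring fixture, push the larger one along the bench into the corner of the fixture, until it rests against both the fence and the end stop; then push the sliding jaw along the fence until it touches the bearing, and draw back. Everything is only pushed from outside with the fingers: do not grip, straddle, press down on or lift the bearing or the jaw, and leave the small bearing, the plain ring and the screwdriver where they are.

Things in the scene. Friction and masses are not known exactly. Their poses are not given: they have to be found in the camera images.
- fixture: Fixed steel measuring fixture: fence, end stop, dial gauge and sliding jaw, with no base plate (the bearing slides on the bench itself). Origin on the bench surface, exactly under the centre of the large bearing when that is fully seated in the corner. x axis points to the fence, y axis to the end stop. The corner is open towards -x and -y.
- fence (a point): Top edge of the fence's front face, at fixture x = +31 mm, y = 0, 25 mm above the bench. The fence is a plain steel bar 25 mm wide and 25 mm high that runs along fixture y from -230 to +110 mm.
- end_stop (a point): Top edge of the end stop's face, at fixture x = 0, y = +31 mm, 25 mm above the bench. The end stop is a dark block 25 mm thick and 25 mm high, from the fence out to fixture x = -15 mm. Behind it a round dial gauge, 48 mm across, lies face up, centred at fixture x = 0, y = +101 mm, top at 27 mm.
- jaw (a joint): Sliding jaw of the fixture: travel in m along the fixture's +y, towards the end stop, 0 to 0.125. It starts between 0 and 0.03 and stays where it is left; about 2 N of friction resists. At 0 its face towards the end stop is at fixture y = -139 mm; at 0.108 that face just touches the fully seated large bearing.
- jaw_block (a point): Dark block of the sliding jaw, turned like the fixture; it moves along y. This point is the centre of its underside, 1 mm above the bench, at fixture x = -7.5 mm. 44 mm along x, 30 mm thick along y, 35 mm high. A slab over it (to 36 mm above the bench) reaches back over the fence and carries a black thumb screw, top at 45 mm.
- bearing_large: The large ball bearing: steel ring with dark seal lying flat, loose, 62 mm outside diameter, 30 mm bore, 16 mm high, about 0.2 kg. Origin at the centre of its underside, z up.
- bearing_small: Bystander: the small ball bearing, lying flat, 47 mm outside diameter, 20 mm bore, 14 mm high. Origin at the centre of its underside.
- master_ring: Bystander: plain steel ring standing on its end face, 48 mm outside diameter, 28 mm bore, 28 mm high. Origin at the centre of its underside.
- driver: Bystander: screwdriver lying on the bench, pointing along its x axis.
Mind the look-alikes: they are no part of the job. Leave any blue or pink look-alike of the bearing_large alone.

How it is judged:
On the way:
1. the large bearing is in the corner, within 4 mm of fully seated against fence and end stop, while the jaw is still at least 15 mm short of it (x of bearing_large in the frame of fixture above -0.004 m and y of bearing_large in the frame of fixture above -0.004 m and horizontal distance between bearing_large and fixture below 0.006 m and value of joint jaw below 0.093 m), for 0.2 s.
At the end, for the whole second after the job is handed in: The large bearing lies flat and at rest on the bench in the fixture's corner, its centre within 3 mm of touching the fence and within 3 mm of touching the end stop, and the jaw has been slid up to it (jaw travel 0.108 within 3 mm) (x of bearing_large in the frame of fixture above -0.003 m and y of bearing_large in the frame of fixture above -0.003 m and horizontal distance between bearing_large and fixture below 0.0045 m and height (world z) of bearing_large below 0.003 m and angle between bearing_large's own z axis and vertical below 0.05 rad and value of joint jaw between 0.105 and 0.111 m and linear speed of bearing_large below 0.01 m/s).
It fails at once if the large bearing is lifted off the bench or tipped (height (world z) of bearing_large above 0.008 m or angle between bearing_large's own z axis and vertical above 0.25 rad).
It fails at once if the large bearing is straddled, gripped or pressed on from above: the fingers press on it with the point between them within 15 mm of its axis (horizontal distance between the grasp point and bearing_large below 0.015 m and contact force between the fingers and bearing_large above 2 N).
It fails at once if the jaw is straddled, gripped or pressed on from above: the fingers press on it with the point between them over its block (y of the grasp point in the frame of jaw_block between -0.012 and 0.012 m and x of the grasp point in the frame of jaw_block between -0.03 and 0.03 m and contact force between the fingers and jaw above 2 N).
It fails at once if a bystander (small bearing, plain ring or screwdriver) is moved by more than 15 mm (distance of any of bearing_small, master_ring, driver from where it was at the start of the episode above 0.015 m).
It also fails if it takes over 61 s, if anything falls off the work surface, if the arm or the gripper's body presses on something with over 40 N, if the wrist force passes 120 N, or if a joint passes its speed limit or range.

## Working session

There is one attempt and no reset: what is moved stays moved. The work goes in short steps, Python scripts to look and compute and a tool call to move; the robot and the scene stay as the last step left them, time stands still between calls to the robot, and variables do not carry over. Pictures are saved under pics/ and viewed, at most 10 in all, crops included, and the job is handed in when it is done.

Besides the shell and the picture viewer there is one more tool, called in YAML: its name, and indented under it one key for each argument. drive_tool: Moves the arm, as the interface text tells. Its arguments: {"type":"object","properties":{"rows":{"type":"array","items":{"type":"array","items":{"type":"number"}}}},"required":["rows"]}

```bash
mkdir -p pics; cat > h.py <<'E'
import numpy as np, cv2
from bench import get_obs, eyes, workorder
def world(name,depth):
    p=eyes.camera_params(name);K=np.array(p["camera_matrix"]);R=np.array(p["rotation"]);t=np.array(p["position"])
    v,u=np.mgrid[:depth.shape[0],:depth.shape[1]]
    c=np.stack([(u-K[0,2])/K[0,0]*depth,(v-K[1,2])/K[1,1]*depth,depth],-1)
    return c@R.T+t
E
python3 - <<'E'
from h import *
for n in("top","scene"):
    im,d=eyes.read_camera(n);cv2.imwrite(f"pics/{n}0.png",im);np.savez(f"{n}0.npz",im=im,d=d)
    p=eyes.camera_params(n);print(n,p)
print(get_obs())
E
```

```text
top {'camera_matrix': array([[384.0417345 ,   0.        , 279.60477672],
       [  0.        , 384.0417345 , 208.80282094],
       [  0.        ,   0.        ,   1.        ]]), 'position': array([0.35827028, 0.01117768, 0.82257709]), 'rotation': array([-2.94464351, -0.0162444 , -1.54814894])}
scene {'camera_matrix': array([[380.35092366,   0.        , 270.07015423],
       [  0.        , 380.35092366, 209.43530286],
       [  0.        ,   0.        ,   1.        ]]), 'position': array([0.9802617 , 0.57789074, 0.49659048]), 'rotation': array([-2.10144209,  0.02421201,  2.46863133])}
{'time': 0.1, 'joint_pos': array([-1.40579426e+00,  2.59241752e-01,  1.53599074e+00, -2.20991536e-05,
        1.34799837e+00, -2.02819073e-01]), 'joint_vel': array([ 1.37960438e-05, -2.21643359e-03, -1.01797743e-03,  1.17655870e-03,
       -8.05047466e-04,  1.20372505e-03]), 'effort': array([ 2.31009137e-03, -4.38206255e+01, -2.84644067e+01,  7.22315814e-02,
        3.62587266e-02, -5.67686186e-05]), 'tcp_pos': array([ 0.19769093, -0.51270357,  0.21790925]), 'ee_rot': array([-3.13998369e+00, -3.08881735e-04,  3.67825793e-01]), 'ft_force': array([ 0.56126235,  1.16034204, -0.15634294]), 'moment': array([ 0.02258441, -0.00434235, -0.02872363]), 'grip_force': 0.0, 'opening': 0.09274907916812497}
```

View pics/top0.png

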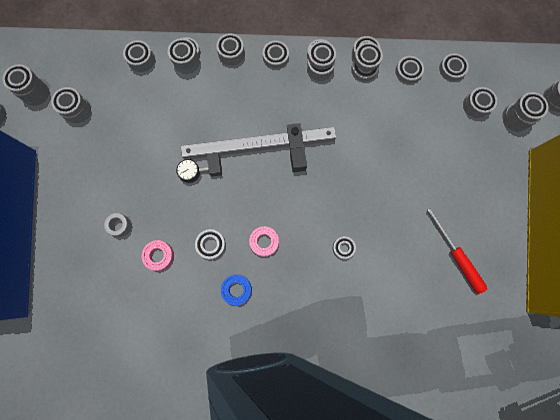

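View pics/scene0.png

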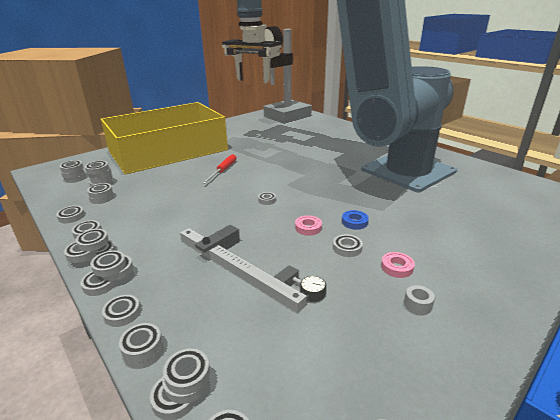

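Candidates: the steel ring with dark seal at top (210,244) is the large bearing. The others are the small bearing (344,247), pink look-alikes (264,241) and (157,256), a blue one (236,291), the plain ring (117,225), and the stacked bearings along the back edge (y≈50–105). I choose (210,244) and will check it in a crop while measuring.

```bash
cat > h.py <<'E'
import numpy as np, cv2
from scipy.spatial.transform import Rotation as Rn
from scipy.optimize import least_squares
from bench import get_obs, eyes, workorder
def world(name,depth):
    p=eyes.camera_params(name);K=np.array(p["camera_matrix"]);R=Rn.from_euler("xyz",p["rotation"]).as_matrix();t=np.array(p["position"])
    v,u=np.mgrid[:depth.shape[0],:depth.shape[1]]
    c=np.stack([(u-K[0,2])/K[0,0]*depth,(v-K[1,2])/K[1,1]*depth,depth],-1)
    return c@R.T+t
E
python3 - <<'E'
from h import *
f=np.load("top0.npz");im,d=f["im"],f["d"];W=world("top",d)
cv2.imwrite("pics/crop.png",cv2.resize(im[110:310,90:370],None,fx=2.8,fy=2.8,interpolation=cv2.INTER_CUBIC))
print("bench z",[W[v,u].round(4) for v,u in((200,150),(200,250),(270,320))])
def blob(u,v,r,lo,hi):
    s=W[v-r:v+r,u-r:u+r].reshape(-1,3);s=s[(s[:,2]>lo)&(s[:,2]<hi)]
    c,rad=cv2.minEnclosingCircle((s[:,:2]*1000).astype(np.float32));return np.round(c,1),round(rad,1),len(s),np.median(s[:,2]).round(4)
for n,a in dict(large=(210,244,24,.008,.03),small=(344,247,18,.007,.03),ring=(117,225,22,.015,.05),pinkR=(264,241,22,.008,.03),pinkL=(157,256,22,.008,.03),blue=(236,291,22,.008,.03),dial=(187,170,16,.015,.04)).items():print(n,blob(*a))
# fence
s=W[120:160,178:340];m=(s[...,2]>.018)&(s[...,2]<.031);
P=s[m][:,:2];r=cv2.minAreaRect((P*1000).astype(np.float32));print("fixture all",r,m.sum())
m2=m.copy();uu=np.arange(178,340);vv=np.arange(120,160)[:,None]
line=151+(uu-182)*(132-151)/(335-182)
mm=m&(abs(vv-line)<7)&((uu>225)&(uu<285)|(uu>308));P=s[mm]
r=cv2.fitLine((P[:,:2]*1000).astype(np.float32),cv2.DIST_HUBER,0,.01,.01).ravel();print("fence line",r,np.median(P[:,2]))
e=np.array([r[0],r[1]]);q=np.array([r[2],r[3]])
A=s[m&(abs(vv-line)<9)][:,:2]*1000-q;a=A@e;b=A@np.array([-e[1],e[0]]);print("along",a.min(),a.max(),"across pct",np.percentile(b,[1,5,50,95,99]))
for u,v in((297,145),(298,160),(214,163),(294,130)):print(u,v,W[v,u].round(4))
E
```

```text
bench z [array([0.5344, 0.2839, 0.0025]), array([ 0.5412,  0.067 , -0.0023]), array([ 0.3926, -0.0872, -0.0008])]
large (array([441.9, 147.6]), 31.3, 553, np.float64(0.0153))
small (array([ 441.4, -136.3]), 23.7, 341, np.float64(0.0133))
ring (array([476.7, 343.2]), 24.3, 345, np.float64(0.0273))
pinkR (array([450.7,  34.1]), 31.2, 538, np.float64(0.0154))
pinkL (array([415.6, 256.1]), 31.3, 584, np.float64(0.0154))
blue (array([348.7,  88.7]), 31.3, 573, np.float64(0.0154))
dial (array([608.5, 196.3]), 35.3, 474, np.float64(0.0259))
fixture all ((650.2517700195312, 48.550193786621094), (62.4421501159668, 339.76348876953125), 9.082178115844727) 1751
fence line [ 1.5774788e-01 -9.8747945e-01  6.7260944e+02  1.4244874e+01] 0.02486203508591056
along -207.28734795678776 132.4761758103506 across pct [-18.25977847 -11.42250925  -0.26264323  12.37105167  13.71048441]
297 145 [ 0.6571 -0.0325  0.0359]
298 160 [ 0.6232 -0.0351  0.0361]
214 163 [0.6156 0.1463 0.0231]
294 130 [ 0.6879 -0.0251  0.0441]
```

View pics/crop.png

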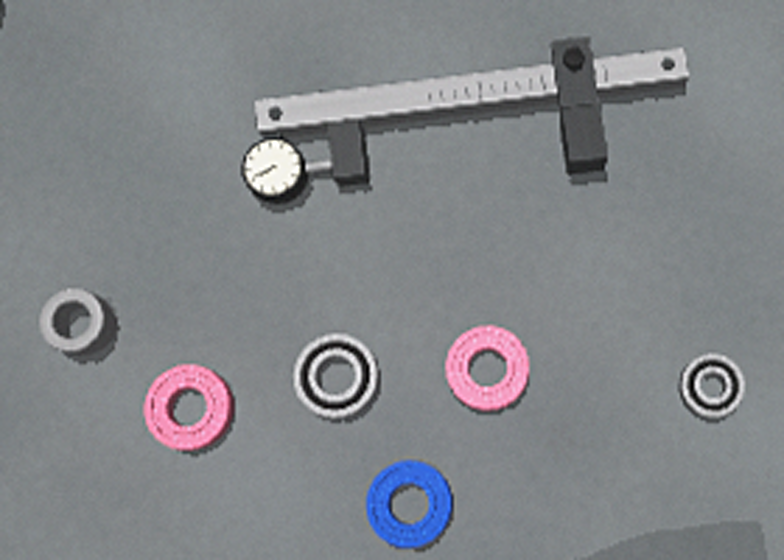

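The crop confirms it: the ring at crop (336,376) is bare steel with a dark seal and measures 62.6 mm across. Pink and blue are excluded.

Plan: use the fingers part-open, about 40 mm, as a cradle behind the bearing. First push it diagonally to fixture (-55,-45), then at 45° into the corner.

```bash
cat >> h.py <<'E'
O=np.array([.6143,.1036]);th=np.arctan2(.15775,.98748)
F=np.array([[np.cos(th),-np.sin(th)],[np.sin(th),np.cos(th)]])
def toF(p):return F.T@(np.array(p)[:2]-O)*1000
def go(fx,fy,z,yawF=None):
    "fixture mm target -> remaining shift in tool axes (40mm units), yaw turn (8deg units about tool z)"
    o=get_obs();R=Rn.from_euler("xyz",o["ee_rot"]);w=np.r_[F@(np.array([fx,fy])/1000)+O,z/1000]
    s=R.inv().apply(w-o["tcp_pos"])/.04
    yaw=np.arctan2(*R.as_matrix()[1::-1,0]);out="fix now %s z %.1f yawF %.1f"%(toF(o["tcp_pos"]).round(1),o["tcp_pos"][2]*1e3,np.degrees(yaw-th))
    if yawF is not None:
        d=(yawF-np.degrees(yaw-th)+180)%360-180;out+=" turn z units %.2f"%(-d/8)
    print(out,"shift",s.round(2),"t",o["time"],"F",o["ft_force"].round(1),"open",round(o["opening"],3))
E
python3 -c "
from h import *
print(toF([.4419,.1476]))
go(-197,107,120,-47)"
```

```text
[-163.30040398   70.64515596]
fix now [-508.6 -542.9] z 217.9 yawF 12.0 turn z units 7.37 shift [ 11.   -14.27   2.47] t 0.1 F [ 0.6  1.2 -0.2] open 0.093
```

drive_tool:
  rows:
    - [0,0,0,0.73,-0.95,0,0.43]
    - [0,0,0,0.73,-0.95,0,0.43]
    - [0,0,0,0.73,-0.95,0,0.43]
    - [0,0,0,0.73,-0.95,0,0.43]
    - [0,0,0,0.73,-0.95,0,0.43]

```text
time: 0.6
tcp_pos: [0.2657, -0.2813, 0.2183]
ee_rot: [-3.141, -0.0, 0.367]
ft_force: [1.0, -0.2, -0.6]
opening: 0.0574
grip_force: 0.0
```

drive_tool:
  rows:
    - [0,0,0,0.73,-0.95,0,0.43]
    - [0,0,0,0.73,-0.95,0,0.43]
    - [0,0,0,0.73,-0.95,0,0.43]
    - [0,0,0,0.73,-0.95,0,0.43]
    - [0,0,0,0.73,-0.95,0,0.43]

```text
time: 1.1
tcp_pos: [0.3335, -0.0517, 0.2187]
ee_rot: [3.141, -0.0, 0.367]
ft_force: [2.0, -0.7, -0.6]
opening: 0.04
grip_force: 0.0
```

drive_tool:
  rows:
    - [0,0,0,0.73,-0.95,0,0.43]
    - [0,0,0,0.73,-0.95,0,0.43]
    - [0,0,0,0.73,-0.95,0,0.43]
    - [0,0,0,0.73,-0.95,0,0.43]
    - [0,0,0,0.73,-0.95,0,0.43]

```text
time: 1.6
tcp_pos: [0.4014, 0.1784, 0.2185]
ee_rot: [3.141, 0.0, 0.368]
ft_force: [0.8, -0.4, 0.5]
opening: 0.0402
grip_force: 0.0
```

drive_tool:
  rows:
    - [0,0,1,0,0,0.25,0.43]
    - [0,0,1,0,0,0.25,0.43]
    - [0,0,1,0,0,0.25,0.43]
    - [0,0,1,0,0,0.25,0.43]
    - [0,0,1,0,0,0.25,0.43]

```text
time: 2.1
tcp_pos: [0.4011, 0.1763, 0.1679]
ee_rot: [3.141, 0.001, -0.336]
ft_force: [0.4, 0.2, 1.0]
opening: 0.04
grip_force: 0.0
```

drive_tool:
  rows:
    - [0,0,1,0,0,0.25,0.43]
    - [0,0,1,0,0,0.25,0.43]
    - [0,0,0.37,0,0,0.25,0.43]
    - [0,0,0,0,0,0.25,0.43]

```text
time: 2.5
tcp_pos: [0.4013, 0.1761, 0.128]
ee_rot: [3.141, 0.0, -0.662]
ft_force: [-0.7, -0.5, -0.4]
opening: 0.0398
grip_force: 0.0
```

```bash
python3 -c "
from h import *
go(-197,107,5,-47)"
```

```text
fix now [-198.9  105.2] z 128.0 yawF -47.0 turn z units 0.00 shift [ 0.   -0.07  3.07] t 2.5 F [-0.7 -0.5 -0.4] open 0.04
```

drive_tool:
  rows:
    - [0,0,0,0,-0.07,0.8,0.43]
    - [0,0,0,0,0,0.8,0.43]
    - [0,0,0,0,0,0.8,0.43]
    - [0,0,0,0,0,0.4,0.43]
    - [0,0,0,0,0,0.27,0.43]

```text
time: 3.0
tcp_pos: [0.4022, 0.1782, 0.0042]
ee_rot: [3.14, 0.002, -0.66]
ft_force: [-0.1, 0.3, -0.5]
opening: 0.0401
grip_force: 0.0
```

drive_tool:
  rows:
    - [0,0,0,0.2,0,0,0.43]
    - [0,0,0,0.2,0,0,0.43]
    - [0,0,0,0.2,0,0,0.43]
    - [0,0,0,0.2,0,0,0.43]
    - [0,0,0,0.2,0,0,0.43]

```text
time: 3.5
tcp_pos: [0.4358, 0.1534, 0.0065]
ee_rot: [-3.141, -0.001, -0.662]
ft_force: [-1.8, 1.6, 1.8]
opening: 0.0395
grip_force: 1.4
```

```bash
python3 - <<'E'
from h import *
go(-76,-22,5,-47)
im,d=eyes.read_camera("top");cv2.imwrite("pics/p1.png",cv2.resize(im[110:310,90:370],None,fx=2.8,fy=2.8,interpolation=cv2.INTER_CUBIC))
E
```

```text
fix now [-168.4   77.3] z 6.5 yawF -47.0 turn z units 0.00 shift [3.39 0.   0.04] t 3.5 F [-1.8  1.6  1.8] open 0.04
```

View pics/p1.png

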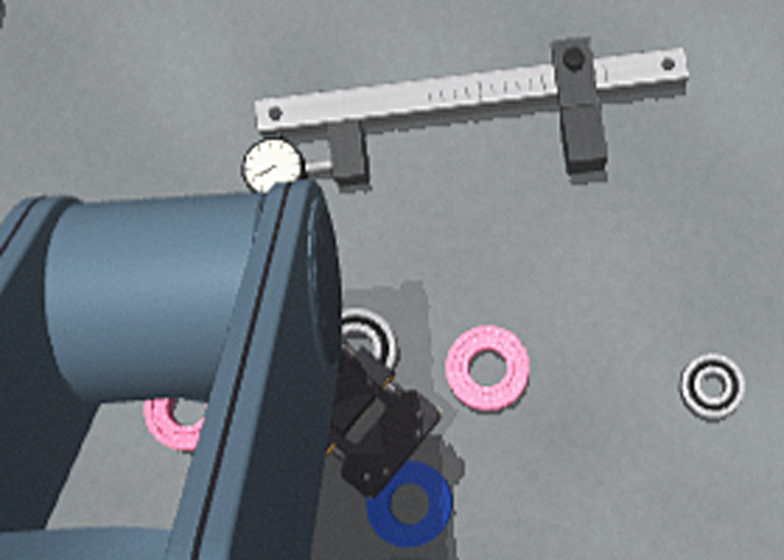

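The large bearing, at crop (362,343), is sitting in the finger cradle and moving with it. The pink one at (487,368) is clear, so I continue.

drive_tool:
  rows:
    - [0,0,0,0.25,0,0,0.43]
    - [0,0,0,0.25,0,0,0.43]
    - [0,0,0,0.25,0,0,0.43]
    - [0,0,0,0.25,0,0,0.43]
    - [0,0,0,0.25,0,0,0.43]

```text
time: 4.05
tcp_pos: [0.4749, 0.1226, 0.0059]
ee_rot: [3.142, 0.0, -0.661]
ft_force: [-3.3, 2.7, 3.6]
opening: 0.0403
grip_force: 2.0
```

drive_tool:
  rows:
    - [0,0,0,0.25,0,0,0.43]
    - [0,0,0,0.25,0,0,0.43]
    - [0,0,0,0.25,0,0,0.43]
    - [0,0,0,0.25,0,0,0.43]
    - [0,0,0,0.25,0,0,0.43]

```text
time: 4.55
tcp_pos: [0.5144, 0.0919, 0.0058]
ee_rot: [3.142, 0.0, -0.661]
ft_force: [-1.6, 2.3, 3.6]
opening: 0.0399
grip_force: 1.9
```

drive_tool:
  rows:
    - [0,0,0,0.25,0,0,0.43]
    - [0,0,0,0.2,0,0,0.43]
    - [0,0,0,0.2,0,0,0.43]
    - [0,0,0,0.15,0,0,0.43]
    - [0,0,0,0.09,0,0,0.43]

```text
time: 5.05
tcp_pos: [0.5424, 0.0701, 0.0058]
ee_rot: [-3.141, -0.0, -0.661]
ft_force: [-2.2, 2.4, 3.2]
opening: 0.0403
grip_force: 1.9
```

```bash
python3 - <<'E'
from h import *
go(-76,-22,5,-47)
im,d=eyes.read_camera("top");cv2.imwrite("pics/p2.png",cv2.resize(im[110:310,90:370],None,fx=2.8,fy=2.8,interpolation=cv2.INTER_CUBIC))
E
```

```text
fix now [-76.3 -21.7] z 5.8 yawF -47.0 turn z units 0.00 shift [ 0.01 -0.    0.02] t 5.05 F [-2.2  2.4  3.2] open 0.04
```

View pics/p2.png

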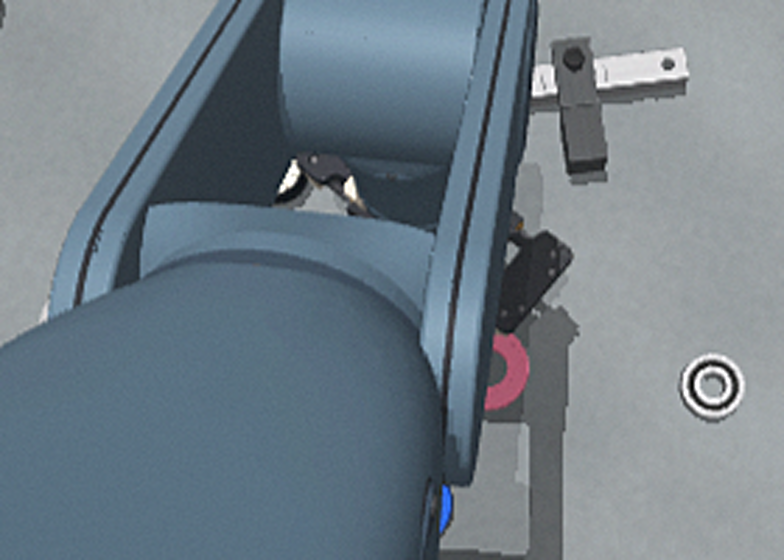

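The bearing is hidden behind the arm here, and the arm is at its planned end point. I'll back off, lift, turn, and locate the bearing with the scene camera.

drive_tool:
  rows:
    - [0,0,0,-0.3,0,0,0.43]
    - [0,0,0,-0.7,0,0,0.43]
    - [0,0,0,0,0,-0.8,0.43]
    - [0,0,0,0,0,-1,0.43]
    - [0,0,-1,0,0,-0.4,0.43]

```text
time: 5.6
tcp_pos: [0.5113, 0.0958, 0.0969]
ee_rot: [-3.139, -0.004, -0.519]
ft_force: [-0.3, -0.1, -0.0]
opening: 0.04
grip_force: 0.0
```

drive_tool:
  rows:
    - [0,0,-1,0,0,0,0.43]
    - [0,0,-1,0,0,0,0.43]
    - [0,0,-1,0,0,0,0.43]
    - [0,0,-1,0,0,0,0.43]
    - [0,0,-1,0,0,0,0.43]

```text
time: 6.1
tcp_pos: [0.5095, 0.0956, 0.0937]
ee_rot: [3.141, -0.0, 0.183]
ft_force: [-0.8, 0.5, -0.2]
opening: 0.04
grip_force: 0.0
```

drive_tool:
  rows:
    - [0,0,-1,0,0,0,0.43]
    - [0,0,-1,0,0,0,0.43]
    - [0,0,-1,0,0,0,0.43]
    - [0,0,-1,0,0,0,0.43]
    - [0,0,-1,0,0,0,0.43]

```text
time: 6.6
tcp_pos: [0.5095, 0.0956, 0.0937]
ee_rot: [3.141, 0.0, 0.881]
ft_force: [-0.3, 1.0, 0.8]
opening: 0.0401
grip_force: 0.0
```

```bash
cat >> h.py <<'E'
def bearing(name="scene",guess=(-55,-45),r=50):
    im,d=eyes.read_camera(name);W=world(name,d);X=(W[...,:2]-O)@F*1000
    m=(d>0)&(W[...,2]>.011)&(W[...,2]<.02)&(np.hypot(*(X-np.array(guess)).transpose(2,0,1))<r)
    P=X[m]
    if len(P)<30:print("few pts",len(P));return im
    c,rad=cv2.minEnclosingCircle(P.astype(np.float32))
    f=least_squares(lambda c:np.hypot(*(P-c).T).max()-31,c) 
    print("bearing pts",len(P),"circle",np.round(c,1),round(rad,1),"range",P.min(0).round(1),P.max(0).round(1));return im
E
python3 - <<'E'
from h import *
im=bearing();cv2.imwrite("pics/s2.png",im)
go(-95,-85,85,45)
E
```

```text
bearing pts 369 circle [-55.4 -41.6] 32.6 range [-86.4 -72.9] [-24.7 -10.7]
fix now [-104.8    8.7] z 93.6 yawF 41.8 turn z units -0.40 shift [-1.38  1.91  0.22] t 6.65 F [ 0.7 -0.3  0.3] open 0.04
```

View pics/s2.png

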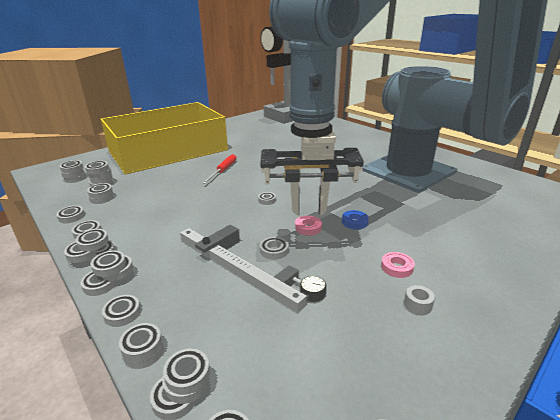

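Scene view shows the large bearing at (273,245), which puts it at about fixture (-55,-42). I'll push along 37° so it heads straight for the corner.

```bash
python3 -c "
from h import *
go(-99.5,-75,5,37)"
```

```text
fix now [-104.8    8.7] z 93.6 yawF 41.8 turn z units 0.60 shift [-1.29  1.65  2.22] t 6.65 F [ 0.7 -0.3  0.3] open 0.04
```

drive_tool:
  rows:
    - [0,0,0,-0.48,0.6,0,0.43]
    - [0,0,0,-0.48,0.6,0,0.43]
    - [0,0,0.6,-0.4,0.5,0,0.43]
    - [0,0,0,0,0,0,0.43]

```text
time: 7.05
tcp_pos: [0.5281, 0.0075, 0.0938]
ee_rot: [3.14, 0.0, 0.784]
ft_force: [-0.3, 0.6, 0.3]
opening: 0.0402
grip_force: 0.0
```

```bash
python3 -c "
from h import *
go(-99.5,-75,5,37)"
```

```text
fix now [-100.3  -81.3] z 93.8 yawF 35.9 turn z units -0.14 shift [ 0.11 -0.12  2.22] t 7.05 F [-0.3  0.6  0.3] open 0.04
```

drive_tool:
  rows:
    - [0,0,-0.14,0.11,-0.12,0.7,0.43]
    - [0,0,0,0,0,0.7,0.43]
    - [0,0,0,0,0,0.5,0.43]
    - [0,0,0,0,0,0.3,0.43]
    - [0,0,0,0.1,0,0,0.43]

```text
time: 7.55
tcp_pos: [0.5281, 0.0201, 0.0044]
ee_rot: [-3.138, 0.002, 0.81]
ft_force: [-0.7, -0.0, -0.1]
opening: 0.04
grip_force: 0.0
```

drive_tool:
  rows:
    - [0,0,0,0.2,0,0,0.43]
    - [0,0,0,0.2,0,0,0.43]
    - [0,0,0,0.2,0,0,0.43]
    - [0,0,0,0.2,0,0,0.43]
    - [0,0,0,0.2,0,0,0.43]

```text
time: 8.05
tcp_pos: [0.5582, 0.0485, 0.0064]
ee_rot: [3.141, 0.0, 0.811]
ft_force: [-1.9, -1.7, 3.7]
opening: 0.0401
grip_force: 1.8
```

drive_tool:
  rows:
    - [0,0,0,0.2,0,0,0.43]
    - [0,0,0,0.2,0,0,0.43]
    - [0,0,0,0.2,0,0,0.43]
    - [0,0,0,0.2,0,0,0.43]
    - [0,0,0,0.1,0,0,0.43]

```text
time: 8.55
tcp_pos: [0.583, 0.0749, 0.0059]
ee_rot: [3.141, -0.0, 0.811]
ft_force: [-1.9, -2.3, 3.9]
opening: 0.0401
grip_force: 2.2
```

```bash
python3 -c "
from h import *
go(-25,-18.8,5,37)
bearing(guess=(-8,-6),r=34)"
```

```text
fix now [-35.4 -23.5] z 5.9 yawF 37.4 turn z units 0.05 shift [0.28 0.07 0.02] t 8.55 F [-1.9 -2.3  3.9] open 0.04
bearing pts 404 circle [-9.6 -6.4] 33.2 range [-40.7 -39.4] [19.3 26.3]
```

drive_tool:
  rows:
    - [0,0,0,0.06,0.01,0,0.43]
    - [0,0,0,0.06,0.01,0,0.43]
    - [0,0,0,0.05,0.01,0,0.43]
    - [0,0,0,0.04,0.01,0,0.43]

```text
time: 9.0
tcp_pos: [0.5893, 0.0793, 0.0057]
ee_rot: [-3.141, 0.0, 0.81]
ft_force: [-1.6, -1.7, 1.8]
opening: 0.0398
grip_force: 1.4
```

drive_tool:
  rows:
    - [0,0,0,0.04,0.01,0,0.43]
    - [0,0,0,0.03,0,0,0.43]

```text
time: 9.2
tcp_pos: [0.5914, 0.0807, 0.0057]
ee_rot: [-3.141, 0.001, 0.811]
ft_force: [-3.2, -4.8, 3.0]
opening: 0.04
grip_force: 3.0
```

```bash
python3 -c "
from h import *
go(-25,-18.8,5,37)
f=get_obs()['ft_force'];print(F.T@f[:2])
bearing(guess=(0,0),r=34)"
```

```text
fix now [-26.3 -19. ] z 5.7 yawF 37.4 turn z units 0.05 shift [0.03 0.01 0.02] t 9.2 F [-3.2 -4.8  3. ] open 0.04
[-3.88208728 -4.22838444]
bearing pts 356 circle [-1.  -0.3] 33.3 range [-33.5 -33.4] [22.7 25.8]
```

drive_tool:
  rows:
    - [0,0,0,0.03,0,0,0.43]
    - [0,0,0,0.02,0,0,0.43]
    - [0,0,0,0,0,0,0.43]

```text
time: 9.55
tcp_pos: [0.5916, 0.0808, 0.0057]
ee_rot: [-3.141, 0.004, 0.811]
ft_force: [-5.4, -8.2, 4.1]
opening: 0.0399
grip_force: 4.6
```

```bash
python3 -c "
from h import *
go(-25,-18.8,5,37)
f=get_obs()['ft_force'];print(F.T@f[:2])"
```

```text
fix now [-26.  -18.9] z 5.7 yawF 37.4 turn z units 0.05 shift [0.02 0.01 0.02] t 9.55 F [-5.4 -8.2  4.1] open 0.04
[-6.6694451 -7.2245629]
```

drive_tool:
  rows:
    - [0,0,0,0.03,0.02,0,0.43]
    - [0,0,0,0.03,0.02,0,0.43]
    - [0,0,0,0,0,0,0.43]

```text
time: 9.85
tcp_pos: [0.5933, 0.081, 0.0056]
ee_rot: [-3.14, 0.006, 0.811]
ft_force: [-7.3, -10.0, 6.4]
opening: 0.0401
grip_force: 5.9
```

```bash
python3 -c "
from h import *
go(-25,-18.8,5,37)
f=get_obs()['ft_force'];print(F.T@f[:2])"
```

```text
fix now [-24.3 -19. ] z 5.6 yawF 37.4 turn z units 0.05 shift [-0.01 -0.02  0.01] t 9.85 F [ -7.3 -10.    6.4] open 0.04
[-8.74580038 -8.7397933 ]
```

drive_tool:
  rows:
    - [0,0,0,0.03,0.02,0,0.43]
    - [0,0,0,0.03,0.02,0,0.43]
    - [0,0,0,0.03,0.02,0,0.43]
    - [0,0,0,0,0,0,0.43]

```text
time: 10.25
tcp_pos: [0.5937, 0.0811, 0.0054]
ee_rot: [-3.135, 0.012, 0.812]
ft_force: [-16.7, -14.2, 15.2]
opening: 0.04
grip_force: 11.2
```

```bash
python3 -c "
from h import *
go(-25,-18.8,5,37)
f=get_obs()['ft_force'];print(F.T@f[:2])
bearing(guess=(0,0),r=34)"
```

```text
fix now [-23.9 -18.9] z 5.4 yawF 37.5 turn z units 0.06 shift [-0.02 -0.02  0.01] t 10.25 F [-16.7 -14.2  15.2] open 0.04
[-18.72489546 -11.34727883]
bearing pts 352 circle [-0.7 -0.3] 33.2 range [-32.8 -33.5] [23.9 25.7]
```

Firm force on both axes means it is seated. I'll draw back, close the fingers, and go behind the jaw.

drive_tool:
  rows:
    - [0,0,0,-0.3,-0.05,0,0.43]
    - [0,0,0,-0.7,0,0,0.43]
    - [0,0,0,0,0,-0.8,0.43]
    - [0,0,0,0,0,-1,0.1]
    - [0,0,-1,0,0,-0.6,0]

```text
time: 10.8
tcp_pos: [0.5727, 0.0565, 0.1047]
ee_rot: [3.138, -0.003, 0.951]
ft_force: [-0.3, -0.1, 0.2]
opening: 0.0286
grip_force: 0.0
```

drive_tool:
  rows:
    - [0,0,-1,0,0,0,0]
    - [0,0,-1,0,0,0,0]
    - [0,0,-1,0,0,0,0]
    - [0,0,-1,0,0,0,0]
    - [0,0,-1,0,0,0,0]

```text
time: 11.3
tcp_pos: [0.5717, 0.0568, 0.102]
ee_rot: [3.14, -0.001, 1.654]
ft_force: [0.2, 0.4, -0.4]
opening: 0.0005
grip_force: 0.0
```

```bash
python3 - <<'E'
from h import *
im=bearing(guess=(0,0),r=40)
cv2.imwrite("pics/s3.png",cv2.resize(im[190:330,160:360],None,fx=4,fy=4,interpolation=cv2.INTER_CUBIC))
for n in("scene","top"):
    im,d=eyes.read_camera(n);W=world(n,d);X=(W[...,:2]-O)@F*1000
    m=(W[...,2]>.032)&(W[...,2]<.038)&(abs(X[...,0]+7)<20)&(X[...,1]<-80)&(X[...,1]>-190)
    print(n,m.sum(),np.percentile(X[m][:,1],[2,50,98]).round(1) if m.any() else "")
go(-7.5,-188,100,90)
E
```

```text
bearing pts 341 circle [-2.   1.5] 32.0 range [-32.  -28.9] [22.8 26.4]
scene 154 [-151.6 -134.4 -121.6]
top 228 [-154.2 -139.8 -125.4]
fix now [-49.7 -39.6] z 101.9 yawF 85.2 turn z units -0.60 shift [-3.61  1.36  0.05] t 11.45 F [-0.1  0.2  0.3] open 0.001
```

View pics/s3.png

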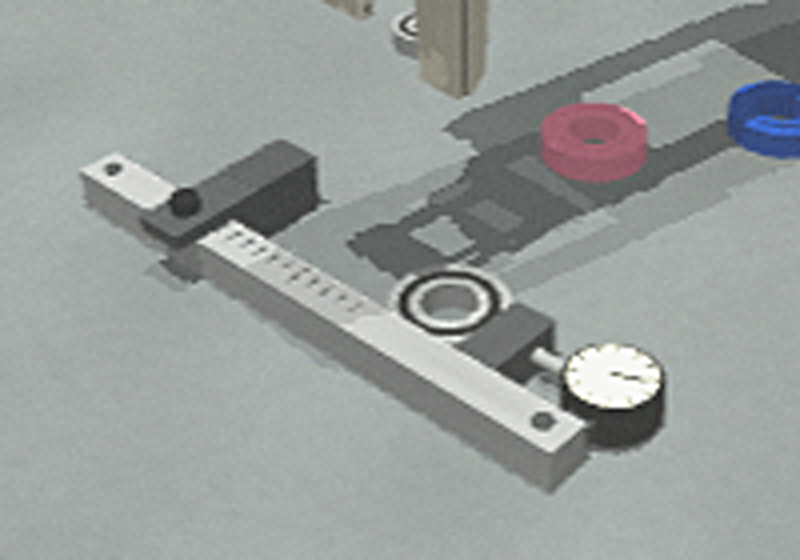

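The bearing, at crop (450,300), lies against both the fence and the end stop. The jaw block's far face is at about y = -154 mm, so I go behind it.

drive_tool:
  rows:
    - [0,0,0,-0.9,0.34,0,0]
    - [0,0,0,-0.9,0.34,0,0]
    - [0,0,0,-0.9,0.34,0,0]
    - [0,0,0,-0.9,0.34,0,0]
    - [0,0,-0.6,0,0,0,0]

```text
time: 11.95
tcp_pos: [0.6388, -0.088, 0.1018]
ee_rot: [3.139, 0.002, 1.725]
ft_force: [-0.2, 0.9, -0.4]
opening: 0.0005
grip_force: 0.0
```

```bash
python3 -c "
from h import *
go(-7.5,-188,10,90)"
```

```text
fix now [  -6.  -193.1] z 101.8 yawF 89.7 turn z units -0.03 shift [ 0.13 -0.04  2.3 ] t 11.95 F [-0.2  0.9 -0.4] open 0.0
```

drive_tool:
  rows:
    - [0,0,0,0.13,-0.04,0.7,0]
    - [0,0,0,0,0,0.8,0]
    - [0,0,0,0,0,0.5,0]
    - [0,0,0,0,0,0.3,0]
    - [0,0,0,0.1,0,0,0]

```text
time: 12.45
tcp_pos: [0.6323, -0.0741, 0.0081]
ee_rot: [-3.139, -0.001, 1.729]
ft_force: [-0.5, -0.2, 0.0]
opening: 0.0004
grip_force: 0.0
```

drive_tool:
  rows:
    - [0,0,0,0.2,0,0,0]
    - [0,0,0,0.2,0,0,0]
    - [0,0,0,0.2,0,0,0]
    - [0,0,0,0.2,0,0,0]
    - [0,0,0,0.2,0,0,0]

```text
time: 12.95
tcp_pos: [0.6278, -0.0343, 0.011]
ee_rot: [3.139, 0.001, 1.732]
ft_force: [2.1, -3.0, 2.2]
opening: 0.0002
grip_force: 1.3
```

drive_tool:
  rows:
    - [0,0,0,0.2,0,0,0]
    - [0,0,0,0.2,0,0,0]
    - [0,0,0,0.2,0,0,0]
    - [0,0,0,0.2,0,0,0]
    - [0,0,0,0.2,0,0,0]

```text
time: 13.45
tcp_pos: [0.6203, 0.0055, 0.0098]
ee_rot: [-3.142, 0.0, 1.732]
ft_force: [2.1, -2.9, 1.2]
opening: 0.0008
grip_force: 1.3
```

drive_tool:
  rows:
    - [0,0,0,0.2,0,0,0]
    - [0,0,0,0.1,0,0,0]
    - [0,0,0,0.1,0,0,0]
    - [0,0,0,0.1,0,0,0]
    - [0,0,0,0.05,0,0,0]

```text
time: 13.95
tcp_pos: [0.6167, 0.0269, 0.0097]
ee_rot: [-3.141, -0.0, 1.732]
ft_force: [1.5, -1.1, 1.3]
opening: 0.0005
grip_force: 1.1
```

```bash
python3 -c "
from h import *
go(-7.5,-68.5,10,90)
bearing(guess=(0,0),r=34)"
```

```text
fix now [ -9.7 -76.2] z 9.7 yawF 90.2 turn z units 0.02 shift [ 0.19  0.06 -0.01] t 13.95 F [ 1.5 -1.1  1.3] open 0.001
bearing pts 344 circle [-0.5 -0.5] 32.9 range [-31.8 -33.1] [23.  25.8]
```

Creep up to contact, about 7.7 mm to go.

drive_tool:
  rows:
    - [0,0,0,0.05,0,0,0]
    - [0,0,0,0.05,0,0,0]
    - [0,0,0,0.03,0,0,0]
    - [0,0,0,0.02,0,0,0]
    - [0,0,0,0,0,0,0]

```text
time: 14.5
tcp_pos: [0.6157, 0.0325, 0.0097]
ee_rot: [-3.141, -0.0, 1.732]
ft_force: [0.6, -0.1, -0.5]
opening: 0.0005
grip_force: 0.8
```

drive_tool:
  rows:
    - [0,0,0,0.03,0,0,0]
    - [0,0,0,0.02,0,0,0]
    - [0,0,0,0,0,0,0]

```text
time: 14.8
tcp_pos: [0.6157, 0.0327, 0.0097]
ee_rot: [-3.141, 0.002, 1.732]
ft_force: [-0.1, -7.9, -1.3]
opening: 0.0002
grip_force: 3.9
```

```bash
python3 -c "
from h import *
go(-7.5,-68.5,10,90)"
```

```text
fix now [ -9.8 -70.2] z 9.7 yawF 90.2 turn z units 0.02 shift [ 0.04  0.06 -0.01] t 14.8 F [-0.1 -7.9 -1.3] open 0.0
```

drive_tool:
  rows:
    - [0,0,0,0.04,0,0,0]
    - [0,0,0,0.04,0,0,0]
    - [0,0,0,0,0,0,0]

```text
time: 15.1
tcp_pos: [0.6156, 0.0329, 0.0098]
ee_rot: [-3.141, 0.006, 1.732]
ft_force: [1.1, -17.9, -2.2]
opening: 0.0005
grip_force: 8.9
```

```bash
python3 -c "
from h import *
go(-7.5,-68.5,10,90)
bearing(guess=(0,0),r=34)"
```

```text
fix now [ -9.8 -70. ] z 9.8 yawF 90.2 turn z units 0.02 shift [ 0.04  0.06 -0.01] t 15.1 F [  1.1 -17.9  -2.2] open 0.001
bearing pts 368 circle [-1.4 -1.4] 32.5 range [-32.5 -31.1] [21.6 26.2]
```

Solid stop at 18 N. Draw back, lift and check.

drive_tool:
  rows:
    - [0,0,0,-0.3,0,0,0]
    - [0,0,0,-0.8,0,0,0]
    - [0,0,0,0,0,-1,0]
    - [0,0,0,0,0,-1,0]
    - [0,0,0,-0.8,0,-0.5,0]

```text
time: 15.65
tcp_pos: [0.628, -0.0345, 0.1132]
ee_rot: [3.138, -0.001, 1.735]
ft_force: [0.7, -0.8, -0.8]
opening: 0.0004
grip_force: 0.0
```

drive_tool:
  rows:
    - [0,0,0,-1,0,-0.5,0]
    - [0,0,0,-1,0,-0.5,0]
    - [0,0,0,-1,0,0,0]
    - [0,0,0,0,0,0,0]
    - [0,0,0,0,0,0,0]

```text
time: 16.15
tcp_pos: [0.646, -0.1562, 0.1492]
ee_rot: [-3.141, -0.002, 1.73]
ft_force: [-0.1, 1.2, 0.2]
opening: 0.0004
grip_force: 0.0
```

```bash
python3 - <<'E'
from h import *
im=bearing(guess=(0,0),r=34)
cv2.imwrite("pics/s4.png",cv2.resize(im[190:330,160:360],None,fx=4,fy=4,interpolation=cv2.INTER_CUBIC))
im,d=eyes.read_camera("scene");W=world("scene",d);X=(W[...,:2]-O)@F*1000
m=(W[...,2]>.032)&(W[...,2]<.038)&(abs(X[...,0]+7)<20)&(X[...,1]<-10)&(X[...,1]>-120)
print(m.sum(),np.percentile(X[m][:,1],[2,50,98]).round(1))
E
```

```text
bearing pts 362 circle [-0.6 -1.3] 33.0 range [-31.5 -32.5] [23.2 25.9]
186 [-58.2 -40.8 -28.1]
```

View pics/s4.png

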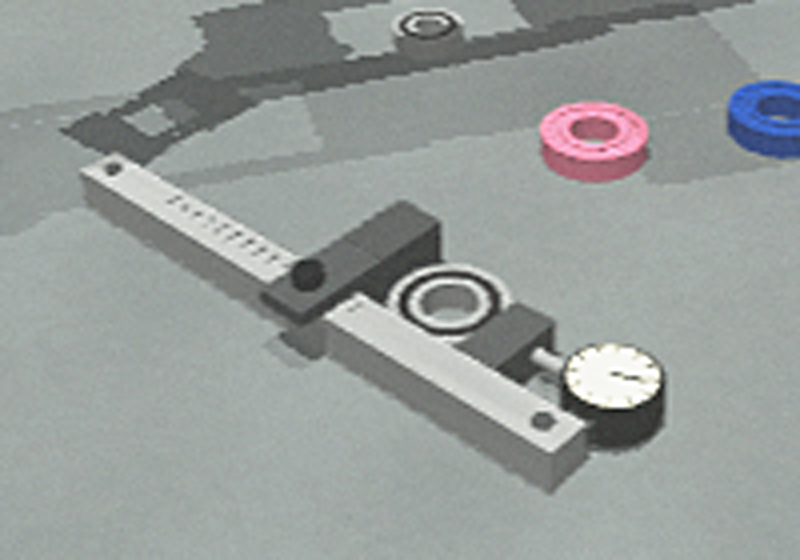

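The bearing, at crop (450,300), is closed in between fence, end stop and jaw, and it has not shifted. Handing in.

```bash
python3 -c "
from h import *
print(workorder.sign_off())"
```

```text
the job is handed in; nothing more can be done
None
```

I pushed the large bearing against the fence and end stop, slid the jaw up until it touched the bearing, drew the arm back and handed the job in at about 16 s; the hand-in gave no verdict.

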